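Sample the inside of a tilted clay jar with a detector wand

ROBOT

A 6-joint arm with a two-finger parallel gripper is mounted at the origin on the work surface. World frame = base frame: x ahead of the robot, y to its left, z up, the work surface at z = 0. Lengths are in m, angles in degrees, forces in N, time in s.
With the tool pointing down it reaches from about 0.325 to 0.9 m from the base axis. Payload 3.5 kg.
Tool frame: the origin (TCP) lies midway between the tips of the shut fingers; the grasp point (between the pads) lies 19 mm behind it (env.pinch_z is the distance from the TCP to the grasp point, in m); z points along the fingers, y is the direction in which the jaws open and shut (so a half turn about z gives the same grasp; the last joint's range is limited). The gripper opens to 85 mm and grips with 20 to 120 N. Pads are 22 mm wide; open, the fingers measure 114 mm over their backs; the gripper's body (76 mm by 85 mm) begins 54 mm behind the grasp point. The pads swing forward as they close: fully open they stand 13 mm farther back than shut.
Start: joints at [-78.289, 15.837, -1.513, 72.651, 0, 84.076], TCP at [0.189, -0.596, 0.231] pointing down, gripper open.
Joint ranges: [-178.77, 178.77], [-48.84, 107.48], [-61.69, 71.31], [-111.58, 123.2], [-90, 87.43], [-180, 180]. Speed limits (degrees/s): [147.25, 147.25, 180, 180, 180, 180].

INTERFACE

Orientations are given as [roll, pitch, yaw] about the fixed x, y, z axes, in that order (R = Rz(yaw) Ry(pitch) Rx(roll)).
In Python, from bench import env, get_image, camera_params, order gives the robot as it stands. The module is installed in compiled form; this text tells all that it offers.
- The arm moves only by the tool step_arm, never from a script. Its argument "steps" is one flat list of numbers, 5 for each row, row after row: the opening, from 0 (shut) to 1 (fully open), then the shift along the world's x, y, z in units of 25 mm (1.0 is 25 mm), then the turn about the world's z in units of 6 degrees (1.0 is 6 degrees). In form: [hand, dx, dy, dz, roll, hand, dx, dy, dz, roll, ...]. A call has exactly 10 rows; each row is the pose to reach, as a shift and turn from the pose commanded when the call began; what a row does not reach only later rows make up. A row lasts 1/12 s, in which the tool goes at most 41.7 mm and 7.16 degrees, less where a joint would pass 70% of its speed; a pose out of reach is approached as far as the arm can. A call with a gripper value outside its range is refused whole. The fingers move at their own pace and stop on an object; "force" is the grip in N (left out, the last holds). Time passes only in rows, so rows that repeat a pose let the fingers close, or fill a call up. It gives the time, the measured TCP pose, the force and the opening at its end, in the units of the state.
- env.get_obs(): the state, without advancing time (a new reading comes with each control period).
- get_image(name): name is "scene" or "top" or "wrist"; returns the picture (420x560x3 uint8, blue, green, red); there is no depth.
- camera_params(name): a dict with "intrinsics" (3x3 intrinsics, pixels), "k1" (the pictures are not rectified: a ray, as slopes to the right and down, at radius r is drawn at 1 + k1 r^2 times it, then the intrinsics apply), "pose" (4x4, takes a point from camera to world coordinates). Camera axes: x right, y down, z forward; pixel columns grow to the right and rows downward; lengths in m; the calibration is good to about 2 mm. A picture is of the moment at which its call begins: read the wrist's pose just before it. camera_params takes no time and is no camera call; for the wrist camera it gives the pose at the moment of the call.
- order.finish_job(): hands the job in, once; it reports no verdict.
The state is a dict: "time_s": time; "q": joint angles; "joint_vel": joint speeds; "tau": joint torques, N m; "tcp_pos": TCP position; "tcp_rot": TCP orientation; "contact_force": force on the tool from outside, world axes, zero at the start; "wrist_torque": the same for the moment, N m; "opening": finger opening in m.
Only numpy, scipy, OpenCV 4.12 (cv2) and the standard library are available. Lean on these libraries where they do the work, as an engineer would, in place of code of your own. Each camera call takes 0.05 s, during which the arm holds its last target. There are 200 camera calls.

TASK

Take the sampling wand out of its fork stand and, holding it in line with the leaning clay jar, dip its tip down inside the jar to about 1 cm above the bottom (2 cm at most) and hold it there for about a second. Then draw it out and hang it back upright in the fork stand, collar resting on the two prongs, and let go. Be gentle with the jar so that it is not pushed out of its tilt and the wand does not ram it, and leave the souvenirs standing around where they are.

Things in the scene. Friction and masses are not known exactly. Their poses are not given: they have to be found in the camera images.
- wand: sampling wand, 171 mm long, loose, 0.1 to 0.2 kg, hanging upright in the fork stand. Origin: centre of the underside of its round black collar (diameter 34, 5 thick). z points up along the wand: above the collar a grey handle of 28 (along x) by 20 (along y) mm and 60 tall, from z = 5 to 65 mm; below the origin a steel rod of diameter 10 that ends in a white ball of diameter 12
- wand_tip (a point): lowest point of the wand's white ball tip, 106 mm below the wand's origin on its axis; same axes as the wand
- stand_seat (a point): where the wand's origin belongs: midway between the stand's two prongs, level with their tops, 125 mm above the counter. Fixed stand: base 100 by 90 by 12 mm, one post 32 mm behind this point (+x side), two level prongs 16 wide and 8 thick with a 20 mm gap between them, open at the front (-x, prongs end 32 mm from this point), closed 20 mm behind it
- jar_floor (a point): centre of the jar's inner bottom, 28 mm below the jar's origin on its axis; same axes as the jar. Inner depth to the mouth 80 mm, inside diameter 32 mm at the narrowest (near the mouth)
- jar_mouth (a point): centre of the jar's open mouth, 80 mm from jar_floor along the jar's axis; same axes
- jar: terracotta jar, 52 mm wide, 88 long, wall 5 mm, in a steel band on a stiff level hinge between two pine cheeks (outer faces 88 apart, tops 92 above the counter) of a fixed clamp with base 110 by 100. Origin: on the jar's axis at the hinge, 75 above the counter. z: along the jar's axis to its mouth; it leans 0.56 to 0.70 rad from vertical, to world -y and partly -x. y: hinge
- lantern: pierced tin lantern, bystander, diameter 84, 170 tall; origin at the centre of its underside, z up
- cowbell: copper cowbell, bystander, standing on its mouth, 50 by 75, 99 tall; origin at the centre of its underside, z up
- whistle: ochre clay bird whistle, bystander, 90 by 42, 54 tall; origin at the centre of its underside, z up
- top: wooden spinning top with stripes, bystander, standing upside down with its steel point up, diameter 55, 69 tall; origin at the centre of its underside, z up
Not all that is in view belongs to the job. What is shaped like the wand but orange is not meant.

How it is judged (in metres and radians):
On the way, in this order (a step that is already met when the one before it is completed fails the run):
1. the wand is held by the gripper and lifted clear, at least 30 mm from where it hung (contact force between the fingers and wand above 1 N and distance of wand from where it was at the start of the episode above 0.03 m), for 0.1 s.
2. the held wand's tip is inside the jar, at most 22 mm above its inner bottom, the wand within 0.2 rad of the jar's axis, for 0.8 s (contact force between the fingers and wand above 1 N and z of wand_tip in the frame of jar_floor between -0.004 and 0.022 m and x of wand_tip in the frame of jar_floor between -0.02 and 0.02 m and y of wand_tip in the frame of jar_floor between -0.02 and 0.02 m and angle between the z axis of wand and the z axis of jar_floor, either way round below 0.2 rad), for 0.8 s.
3. the tip is drawn out past the jar's mouth, the wand still held (contact force between the fingers and wand above 1 N and z of wand_tip in the frame of jar_floor above 0.085 m), for 0.05 s.
At the end, for the whole second after the job is handed in: The wand hangs at rest in its stand: its origin within 12 mm sideways and 4 mm in height of stand_seat, upright within 0.1 rad, slower than 0.02 m/s; the jar's mouth is within 12 mm of, and each souvenir within 25 mm of, where it started (horizontal distance between wand and stand_seat below 0.012 m and z of wand in the frame of stand_seat between -0.004 and 0.004 m and angle between wand's own z axis and vertical below 0.1 rad and linear speed of wand below 0.02 m/s and distance of jar_mouth from where it was at the start of the episode below 0.012 m and distance of each of lantern, cowbell, whistle, top from where it was at the start of the episode below 0.025 m); the robot touches nothing.
It fails at once if the jar's mouth is pushed more than 12 mm from where it was (distance of jar_mouth from where it was at the start of the episode above 0.012 m).
It fails at once if the wand presses on the jar with more than 15 N (contact force between wand and jar above 15 N).
It fails at once if a souvenir (lantern, cowbell, whistle or top) is shifted more than 25 mm or tipped over 0.5 rad (distance of any of lantern, cowbell, whistle, top from where it was at the start of the episode above 0.025 m or angle between any of lantern, cowbell, whistle, top's own z axis and vertical above 0.5 rad).
It also fails if it takes over 58 s, if anything falls off the work surface, if the arm or the gripper's body presses on something with over 40 N, if the wrist force passes 120 N, or if a joint passes its speed limit or range.

## Working session

There is one attempt and no reset: what is moved stays moved. The work goes in short steps, Python scripts to look and compute and a tool call to move; the robot and the scene stay as the last step left them, time stands still between calls to the robot, and variables do not carry over. Pictures are saved under pics/ and viewed, about 8 in all and at most 12, crops included, and the job is handed in when it is done.

Besides the shell and the picture viewer there is one more tool, called after "Call:" by a JSON object that holds its "name" and its "arguments". step_arm: Moves the arm, as the interface text tells. Its arguments: {"type":"object","properties":{"steps":{"type":"array","items":{"type":"number"}},"force":{"type":"number"}},"required":["steps"]}

```bash
mkdir -p pics; cat > h.py <<'E'
import numpy as np, cv2
from bench import env, get_image, camera_params, order
def shot(n,f):
    P=camera_params(n); im=get_image(n); cv2.imwrite(f'pics/{f}.png',im); np.savez(f'pics/{f}.npz',K=P['intrinsics'],k1=P['k1'],T=P['pose']); return im
def ld(f):
    d=np.load(f'pics/{f}.npz'); return d['K'],float(d['k1']),d['T']
def ray(f,u,v):
    K,k1,T=ld(f); p=cv2.undistortPoints(np.array([[[u,v]]],float),K,np.array([k1,0,0,0.]))[0,0]
    return T[:3,3],T[:3,:3]@np.array([p[0],p[1],1])
def atz(f,u,v,z):
    o,d=ray(f,u,v); return o+d*(z-o[2])/d[2]
def tri(*obs):
    A=np.zeros((3,3));b=np.zeros(3);L=[]
    for f,u,v in obs:
        o,d=ray(f,u,v); d=d/np.linalg.norm(d); M=np.eye(3)-np.outer(d,d); A+=M;b+=M@o; L.append((o,M))
    x=np.linalg.solve(A,b); return x,[float(np.linalg.norm(M@(x-o))) for o,M in L]
def proj(f,X):
    K,k1,T=ld(f); R=T[:3,:3].T; t=-R@T[:3,3]
    return cv2.projectPoints(np.atleast_2d(np.array(X,float)),cv2.Rodrigues(R)[0],t,K,np.array([k1,0,0,0.]))[0][:,0]
E
python3 - <<'E'
from h import *
print(env.get_obs())
for n in('scene','top','wrist'):
    shot(n,n+'0'); K,k,T=ld(n+'0'); print(n,K[0,0],k,T.round(3).tolist())
E
```

```text
{'time_s': 0.0, 'q': array([-7.82877598e+01,  1.58810061e+01, -1.59965771e+00,  7.26513004e+01,
        2.90023766e-04,  8.40749801e+01]), 'joint_vel': array([ 0.04746488, -0.01314192,  0.02045507, -0.03855256, -0.05520346,
       -0.06402609]), 'tau': array([ 7.24126694e-04, -4.45515954e+01,  2.95199507e+01,  1.66087726e-02,
       -2.36677732e-05,  4.60674059e-06]), 'tcp_pos': array([ 0.18919095, -0.59483997,  0.23011501]), 'tcp_rot': array([-1.79868771e+02, -1.39107174e-02,  1.76372438e+01]), 'contact_force': array([ 0.6335166 , -0.37607467,  0.25594069]), 'wrist_torque': array([-0.01471514,  0.01378802, -0.03039226]), 'opening': 0.08537187874130889}
scene 387.67447934430584 -0.0898367677674221 [[-0.02, 0.749, -0.663, 1.2], [1.0, 0.021, -0.006, 0.009], [0.009, -0.663, -0.749, 0.747], [0.0, 0.0, 0.0, 1.0]]
top 453.91692838174794 -0.03309249432164047 [[0.089, -0.974, 0.211, 0.426], [-0.996, -0.088, 0.016, -0.02], [0.003, -0.211, -0.977, 1.15], [0.0, 0.0, 0.0, 1.0]]
wrist 359.3705316984898 -0.007455492400453052 [[0.302, -0.91, -0.284, 0.262], [-0.953, -0.289, -0.089, -0.573], [-0.002, 0.298, -0.955, 0.373], [0.0, 0.0, 0.0, 1.0]]
```

View pics/scene0.png

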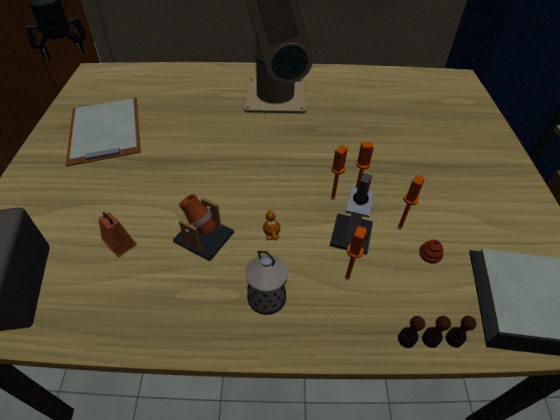

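View pics/top0.png

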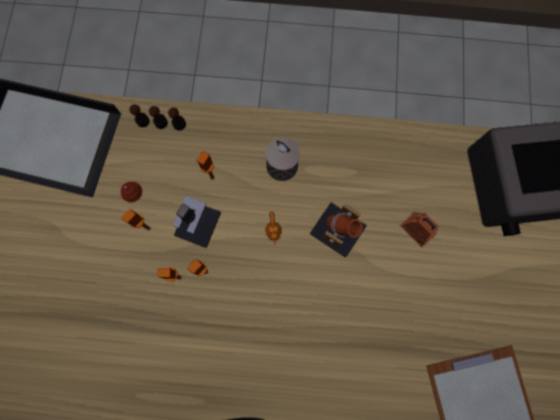

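The wand candidates are five. Four are orange, in the scene view at (340,160), (365,155), (415,190) and (358,240). The fifth has a grey handle and sits at (363,188) on the grey fork with the dark base. The grey one fits the description, and I'll confirm it in an enlarged crop.

```bash
python3 - <<'E'
from h import *
s=cv2.imread('pics/scene0.png');t=cv2.imread('pics/top0.png')
def c(im,x,y,w,h,k): return cv2.convertScaleAbs(cv2.resize(im[y:y+h,x:x+w],None,fx=k,fy=k,interpolation=cv2.INTER_CUBIC),alpha=1.7,beta=15)
a=np.hstack([c(s,325,135,100,75*2,4),c(t,120,140,100,150,4)])
cv2.imwrite('pics/cropA.png',a)
b=np.hstack([c(s,165,185,80,80,5),c(t,300,190,80,80,5)])
cv2.imwrite('pics/cropB.png',b)
E
```

```text
(no output)
```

View pics/cropA.png

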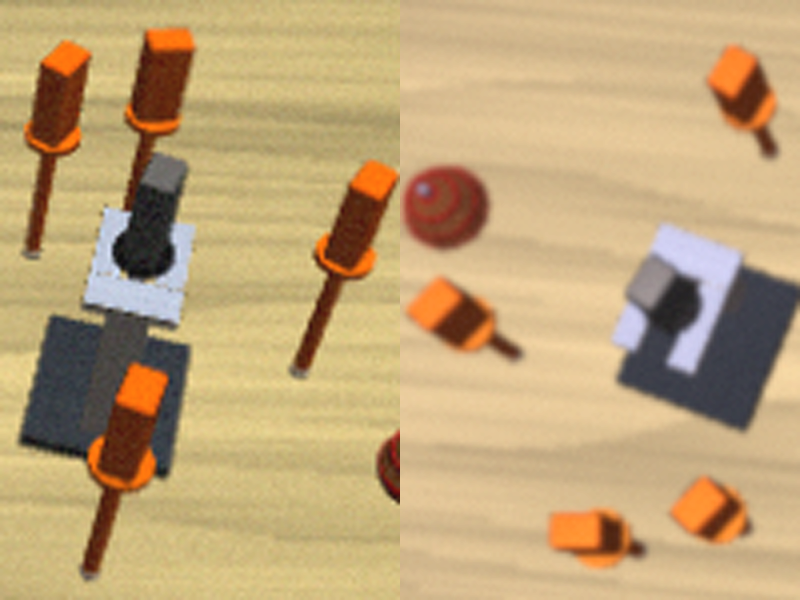

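View pics/cropB.png

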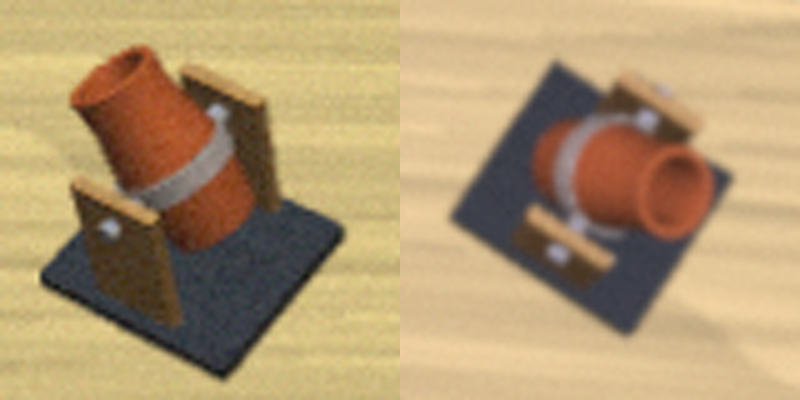

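The crop confirms it: grey handle with a black collar in the light fork, and the four orange ones stand free around it. The fork opens toward the robot. The jar leans toward lower right in the top view.

```bash
python3 - <<'E'
from h import *
A=lambda x,y:('scene0',325+x/4-.4,135+y/4-.4)
B=lambda x,y:('top0',120+(x-400)/4-.4,140+y/4-.4)
C=lambda x,y:('scene0',165+x/5-.4,185+y/5-.4)
D=lambda x,y:('top0',300+(x-400)/5-.4,190+y/5-.4)
np.set_printoptions(precision=4,suppress=True)
print('handle top',tri(A(167,175),B(653,283)))
print('collar',tri(A(143,252),B(673,305)))
f=lambda p,z=.125:atz(*p,z)[:2]
print('top-view plate');
for p in[(662,222),(745,250),(613,340),(635,350),(668,368),(695,375)]: print(p,f(B(*p)))
print('scene plate')
for p in[(105,210),(195,225),(180,318),(85,300)]: print(p,f(A(*p)))
print('htop corners',[f(B(*p),.19) for p in[(648,256),(678,270),(660,308),(627,298)]],[f(A(*p),.19) for p in[(155,155),(187,165),(178,192),(145,187)]])
print('base top',[f(B(*p),.012) for p in[(800,290),(745,431),(616,382)]])
print('mouth',tri(C(113,79),D(676,193)))
print('pins',tri(C(112,229),D(556,253)))
print('cheek tops scene',[f(C(*p),.092) for p in[(72,182),(158,220),(183,70),(270,100)]])
print('cheek tops top',[f(D(*p),.092) for p in[(622,70),(703,122),(530,207),(614,265)]])
print('jar base top',[f(D(*p),.01) for p in[(557,60),(735,177),(628,336),(450,217)]])
print('oranges')
for a,b in[((66,58),(737,68)),((372,178),(440,300)),((170,38),(578,530)),((143,390),(737,70)),((66,58),(705,505))]: print(tri(A(*a),B(*b)))
for nm,a,b in[('lant',(266,262),(283,150)),('bird',(271,226),(273,230)),('bell',(112,225),(421,228))]: print(nm,tri(('scene0',*a),('top0',*b)))
E
```

```text
handle top (array([0.6098, 0.1969, 0.1871]), [0.0016406548881250003, 0.0016406548881249259])
collar (array([0.6092, 0.1959, 0.1277]), [0.0005603791935670285, 0.0005603791935668714])
top-view plate
(662, 222) [0.6579 0.2087]
(745, 250) [0.6456 0.1585]
(613, 340) [0.5862 0.2276]
(635, 350) [0.5816 0.2142]
(668, 368) [0.5729 0.194 ]
(695, 375) [0.5703 0.1781]
scene plate
(105, 210) [0.5742 0.1798]
(195, 225) [0.5845 0.2299]
(180, 318) [0.6548 0.211 ]
(85, 300) [0.6433 0.161 ]
htop corners [array([0.6236, 0.1993]), array([0.6174, 0.182 ]), array([0.5957, 0.189 ]), array([0.5995, 0.2075])] [array([0.5975, 0.1934]), array([0.6046, 0.2094]), array([0.6251, 0.2016]), array([0.622 , 0.1848])]
base top [array([0.6469, 0.1398]), array([0.5537, 0.164 ]), array([0.5773, 0.2493])]
mouth (array([ 0.6168, -0.1894,  0.1154]), [0.0010362582236738873, 0.0010362582236738682])
pins (array([ 0.6079, -0.1788, -0.0012]), [0.029136966240848258, 0.029136966240848258])
cheek tops scene [array([ 0.6577, -0.2035]), array([ 0.678 , -0.1621]), array([ 0.5887, -0.1638]), array([ 0.6064, -0.1212])]
cheek tops top [a
[... 210 characters left out ...]
0.6139, -0.0938])]
oranges
(array([0.6882, 0.1275, 0.33  ]), [0.009769058428676454, 0.009769058428676357])
(array([0.5926, 0.3155, 0.1724]), [0.001067395997516386, 0.0010673959975163773])
(array([0.4748, 0.2222, 0.1709]), [0.0008138156708013924, 0.0008138156708013744])
(array([0.74  , 0.17  , 0.1692]), [0.0019380430318621735, 0.0019380430318621203])
(array([0.4944, 0.1572, 0.1696]), [0.001962571307175996, 0.0019625713071759494])
lant (array([ 0.7863, -0.0079,  0.1306]), [0.0009211947322862383, 0.0009211947322862334])
bird (array([ 0.6109, -0.0008,  0.0242]), [6.926642577846981e-05, 6.926642577846636e-05])
bell (array([ 0.6442, -0.3668,  0.0553]), [0.003968780056504327, 0.003968780056504353])
```

Call:
{"name": "step_arm", "arguments": {"steps": [1, 7.5, 14, 4, 5, 1, 7.5, 14, 4, 5, 1, 7.5, 14, 4, 5, 1, 7.5, 14, 4, 5, 1, 7.5, 14, 4, 5, 1, 7.5, 14, 4, 5, 1, 7.5, 14, 4, 5, 1, 7.5, 14, 4, 5, 1, 7.5, 14, 4, 5, 1, 7.5, 14, 4, 5], "force": 30}}

```text
time_s: 0.98
tcp_pos: [0.3773, -0.2431, 0.332]
tcp_rot: [180.0, -0.0, 47.7]
contact_force: [0.9, -0.3, 0.3]
opening: 0.0853
```

Call:
{"name": "step_arm", "arguments": {"steps": [1, 8, 4, 0, 4.5, 1, 8, 4, 0, 4.5, 1, 8, 4, 0, 4.5, 1, 8, 4, 0, 4.5, 1, 8, 4, 0, 4.5, 1, 8, 4, 0, 4.5, 1, 8, 4, 0, 4.5, 1, 8, 4, 0, 4.5, 1, 8, 4, 0, 4.5, 1, 8, 4, 0, 4.5]}}

```text
time_s: 1.82
tcp_pos: [0.5757, -0.1462, 0.3314]
tcp_rot: [-180.0, 0.0, 74.6]
contact_force: [0.8, 0.3, -0.5]
opening: 0.0855
```

```bash
python3 -c "
from h import *
shot('wrist','w1')"
```

Call:
{"name": "step_arm", "arguments": {"steps": [1, 1.4, 12, -2, 0.05, 1, 1.4, 12, -2, 0.05, 1, 1.4, 12, -2, 0.05, 1, 1.4, 12, -2, 0.05, 1, 1.4, 12, -2, 0.05, 1, 1.4, 12, -2, 0.05, 1, 1.4, 12, -2, 0.05, 1, 1.4, 12, -2, 0.05, 1, 1.4, 12, -2, 0.05, 1, 1.4, 12, -2, 0.05]}}

```text
time_s: 2.7
tcp_pos: [0.6113, 0.1541, 0.2814]
tcp_rot: [-180.0, 0.1, 75.0]
contact_force: [0.4, 0.7, 0.3]
opening: 0.0854
```

```bash
python3 -c "
from h import *
w=shot('wrist','w2');s=shot('scene','s2');a=cv2.imread('pics/w1.png')
K,k,T=ld('w1');print(T[:3,3],T[:3,2]); K,k,T=ld('w2');print(T[:3,3],T[:3,2]); print(env.get_obs()['q'])
print(proj('w1',[.6168,-.1894,.115]),proj('w2',[.6095,.196,.19]))
cv2.imwrite('pics/w12.png',cv2.convertScaleAbs(cv2.resize(np.vstack([a,w]),None,fx=.714,fy=.714,interpolation=cv2.INTER_AREA),alpha=1.6,beta=10))
"
```

```text
[ 0.59650807 -0.0736819   0.47403227] [-0.07948204 -0.28792695 -0.9543483 ]
[0.63157146 0.22682237 0.42394416] [-0.07726144 -0.28919935 -0.9541459 ]
[ 8.16811179e+00  1.52306384e+01  3.75685329e+00  7.84976460e+01
 -3.55818746e-02  1.13330079e+02]
[[332.12037793 207.50601042]] [[263.14341154 157.68861541]]
```

View pics/w12.png

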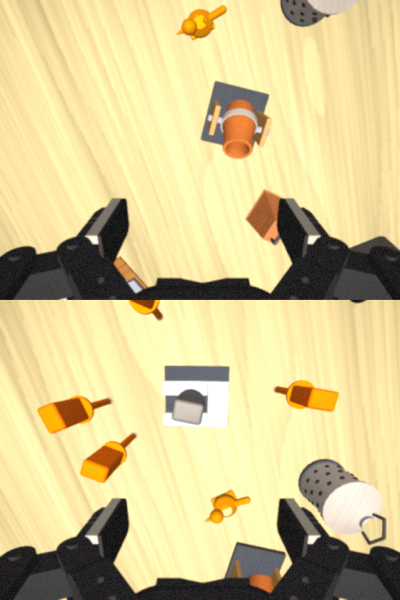

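```bash
python3 -c "
from h import *
def c(f,x,y,w,h,k): return cv2.resize(cv2.imread(f)[y:y+h,x:x+w],None,fx=k,fy=k,interpolation=cv2.INTER_CUBIC)
a=np.hstack([c('pics/w1.png',276,108,108,120,3.7),c('pics/w2.png',222,86,108,120,3.7)])
cv2.imwrite('pics/cropC.png',cv2.convertScaleAbs(a,alpha=1.2)); print(a.shape)
"
```

```text
(444, 800, 3)
```

View pics/cropC.png

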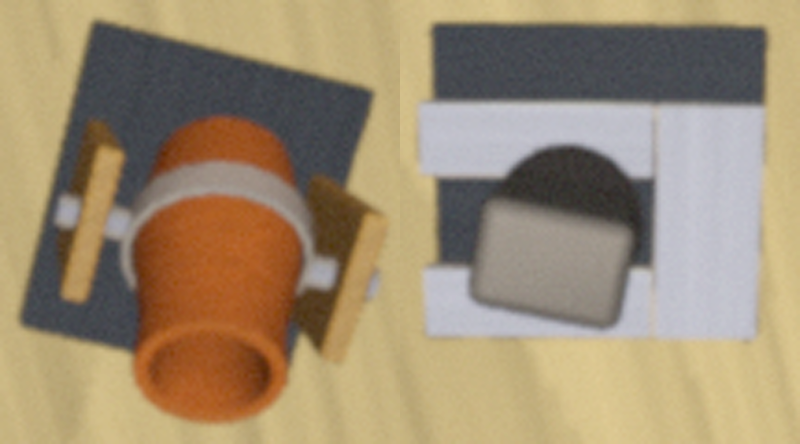

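```bash
python3 - <<'E'
from h import *
np.set_printoptions(precision=4,suppress=True)
k=800/2/108
J=lambda x,y:('w1',276+x/3.7-.37,108+y/3.7-.37)
W=lambda x,y:('w2',222+(x-400)/3.7-.37,86+y/3.7-.37)
S=lambda x,y,ox,oy,s,n:(n,ox+x/s-.4,oy+y/s-.4)
A=lambda x,y:S(x,y,325,135,4,'scene0');B=lambda x,y:S(x-400,y,120,140,4,'top0')
C=lambda x,y:S(x,y,165,185,5,'scene0');D=lambda x,y:S(x-400,y,300,190,5,'top0')
cs=[W(482,202),W(634,228),W(612,327),W(472,298)]
P=[atz(*c,.19)[:2] for c in cs];print('handle top',P,np.mean(P,0))
m=(P[1]+P[2]-P[0]-P[3])/2;print('yaw',np.degrees(np.arctan2(m[1],m[0])),np.linalg.norm(m))
print('htop tri',tri(W(551,264),A(167,175),B(653,283)))
sl=[W(418,102),W(767,106),W(757,340),W(427,335)]
P=[atz(*c,.125)[:2] for c in sl];print('slab',P);m=(P[1]+P[2]-P[0]-P[3])/2;print(np.degrees(np.arctan2(m[1],m[0])),np.linalg.norm(m)); e=m/np.linalg.norm(m);print('seat',(P[0]+P[3])/2+.032*e)
print('mouth',tri(J(211,370),C(113,79),D(676,193)), tri(J(211,370),C(113,79)))
# cheek tops at .092
P=[atz(*J(*c),.092)[:2] for c in[(115,145),(75,300),(382,213),(333,360)]];print('cheek',P)
a=(P[0]+P[1])/2;b=(P[2]+P[3])/2;print('hinge mid',(a+b)/2,'dir',np.degrees(np.arctan2(*(b-a)[::-1])))
E
```

```text
handle top [array([0.6006, 0.21  ]), array([0.6249, 0.1988]), array([0.6166, 0.1829]), array([0.594 , 0.1944])] [0.609  0.1965]
yaw -25.79171609797953 0.026025038798361138
htop tri (array([0.6095, 0.1967, 0.1873]), [0.0007161095568385525, 0.001907161700450048, 0.0014315786862020765])
slab [array([0.5848, 0.2294]), array([0.6577, 0.2089]), array([0.6436, 0.1592]), array([0.5711, 0.18  ])]
-15.830787554158158 0.07554152976127967
seat [0.6088 0.1959]
mouth (array([ 0.617 , -0.1894,  0.1156]), [0.0002618912752638923, 0.0011083528690635383, 0.0009866425190524532]) (array([ 0.6172, -0.1887,  0.116 ]), [0.000600319210088867, 0.0006003192100888263])
cheek [array([ 0.6075, -0.1247]), array([ 0.5849, -0.1654]), array([ 0.6771, -0.1642]), array([ 0.6545, -0.2038])]
hinge mid [ 0.631  -0.1645] dir -29.200327043223254
```

Call:
{"name": "step_arm", "arguments": {"steps": [1, -0.1, 1.7, 0, -1.6, 1, -0.1, 1.7, 0, -1.65, 1, -0.1, 1.7, 0, -1.65, 1, -0.1, 1.7, -1, -1.65, 1, -0.1, 1.7, -2, -1.65, 1, -0.1, 1.7, -3, -1.65, 1, -0.1, 1.7, -4, -1.65, 1, -0.1, 1.7, -5, -1.65, 1, -0.1, 1.7, -5.78, -1.65, 1, -0.1, 1.7, -5.78, -1.65]}}

```text
time_s: 3.63
tcp_pos: [0.606, 0.1938, 0.1321]
tcp_rot: [-179.6, 0.3, 65.0]
contact_force: [-0.6, -0.2, -0.4]
opening: 0.0856
```

Call:
{"name": "step_arm", "arguments": {"steps": [0, 0, 0, 0, 0, 0, 0, 0, 0, 0, 0, 0, 0, 0, 0, 0, 0, 0, 0, 0, 0, 0, 0, 0, 0, 0, 0, 0, 0, 0, 0, 0, 0, 0, 0, 0, 0, 0, 0, 0, 0, 0, 0, 0, 0, 0, 0, 0, 0, 0], "force": 25}}

```text
time_s: 4.47
tcp_pos: [0.6105, 0.1971, 0.1387]
tcp_rot: [179.8, -0.1, 65.1]
contact_force: [-1.0, -0.6, 7.1]
opening: 0.0277
```

Call:
{"name": "step_arm", "arguments": {"steps": [0, 0, 0, 0.6, 0, 0, 0, 0, 1.2, 0, 0, 0, 0, 1.8, 0.5, 0, 0, 0, 2.2, 1, 0, 0, 0, 2.2, 1.5, 0, -0.06, -0.2, 2.2, 1.5, 0, -0.12, -0.4, 2.2, 1.5, 0, -0.18, -0.64, 2.2, 1.5, 0, -0.24, -0.86, 2.2, 1.5, 0, -0.24, -0.86, 2.2, 1.5]}}

```text
time_s: 5.3
tcp_pos: [0.6027, 0.1745, 0.1913]
tcp_rot: [-179.9, 0.0, 74.0]
contact_force: [0.7, 1.4, -0.2]
opening: 0.0278
```

```bash
python3 -c "
from h import *
print(env.get_obs()['contact_force'],env.get_obs()['wrist_torque'],env.get_obs()['opening'])
a=shot('wrist','w3')[:,:];s=shot('scene','s3')[120:270,300:450]
b=cv2.resize(s,(420,420),interpolation=cv2.INTER_CUBIC)
cv2.imwrite('pics/v3.png',cv2.convertScaleAbs(cv2.resize(np.hstack([a,b]),None,fx=.81,fy=.81),alpha=1.4,beta=10))
"
```

```text
[ 0.71257437  1.35602421 -0.20662614] [ 0.55213712 -0.09282992 -0.00608492] 0.027774942248412874
```

View pics/v3.png

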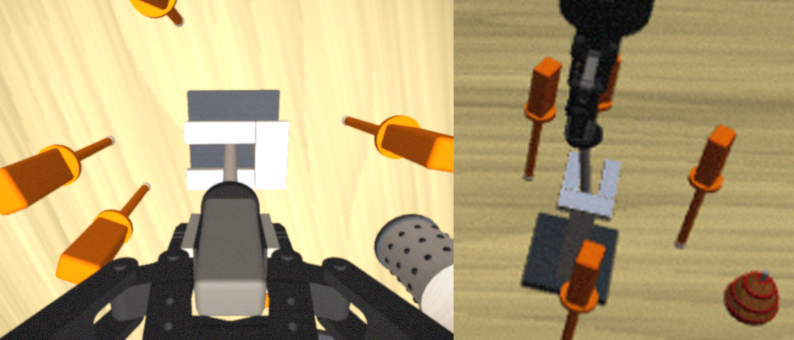

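Call:
{"name": "step_arm", "arguments": {"steps": [0, -0.06, -0.2, 0, 0, 0, -0.12, -0.41, 0, 0, 0, -0.18, -0.62, 0, 0, 0, -0.24, -0.83, 0, 0, 0, -0.3, -1.04, 0, 0, 0, -0.36, -1.25, 0, 0, 0, -0.42, -1.46, 0, 0, 0, -0.47, -1.65, 0, 0, 0, -0.47, -1.65, 0, 0, 0, -0.47, -1.65, 0, 0]}}

```text
time_s: 6.23
tcp_pos: [0.5915, 0.133, 0.1922]
tcp_rot: [180.0, 0.1, 74.0]
contact_force: [0.1, 1.7, 0.0]
opening: 0.0279
```

```bash
python3 -c "
from h import *
o=env.get_obs();print(o['contact_force'],o['wrist_torque'],o['opening'],o['tcp_pos'])
a=shot('wrist','w4');s=shot('scene','s4')[120:270,300:450];t=shot('top','t4')[150:300,110:260]
b=cv2.resize(np.vstack([s,t]),(420,840),interpolation=cv2.INTER_CUBIC)
cv2.imwrite('pics/v4.png',cv2.convertScaleAbs(np.hstack([cv2.resize(a[:420,130:410],(400,600)),cv2.resize(b,(300,600))]),alpha=1.4,beta=10))
"
```

```text
[0.09049449 1.69570989 0.04211478] [ 0.27240159 -0.09234453  0.02983913] 0.027915388971885686 [0.59154455 0.13303121 0.1921624 ]
```

View pics/v4.png

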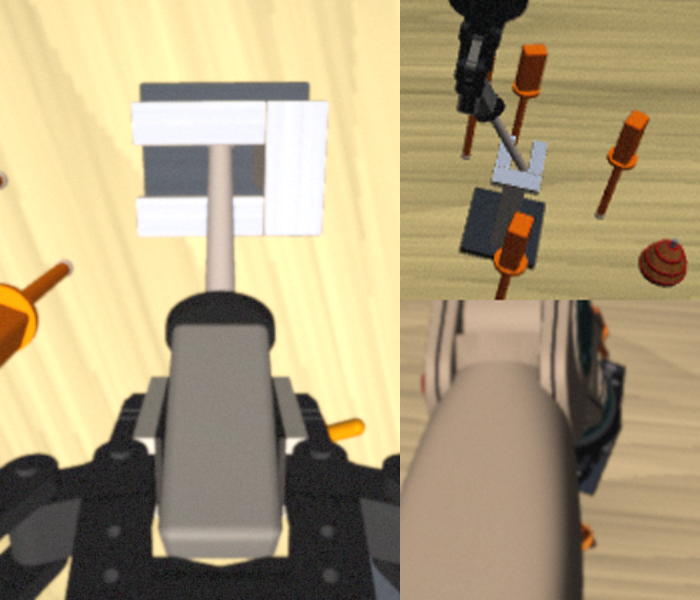

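Call:
{"name": "step_arm", "arguments": {"steps": [0, -0.09, -0.33, 0.48, 0, 0, -0.18, -0.66, 0.96, 0, 0, -0.28, -1, 1.45, 0, 0, -0.37, -1.33, 1.95, 0, 0, -0.4, -1.4, 3, -0.5, 0, -0.4, -1.6, 4, -1.2, 0, -0.4, -2, 4.5, -1.8, 0, -0.4, -2.5, 4.5, -2.2, 0, -0.4, -3, 4.5, -2.2, 0, -0.4, -3, 4.5, -2.2]}}

```text
time_s: 7.22
tcp_pos: [0.581, 0.0562, 0.3038]
tcp_rot: [-180.0, 0.1, 60.7]
contact_force: [0.1, 0.8, -0.7]
opening: 0.0278
```

```bash
python3 -c "
from h import *
o=env.get_obs();print(o['contact_force'],o['wrist_torque'],o['opening'],o['tcp_pos'],o['tcp_rot'])
a=shot('wrist','w5'); shot('scene','s5')
cv2.imwrite('pics/v5.png',cv2.convertScaleAbs(cv2.resize(a[80:420,200:360],None,fx=1.76,fy=1.76,interpolation=cv2.INTER_CUBIC),alpha=1.3,beta=5))
"
```

```text
[ 0.06506355  0.75218036 -0.65918327] [-0.02842501 -0.00249856 -0.00527325] 0.027776752274334023 [0.58099359 0.05618308 0.30378003] [-1.79991170e+02  1.20904402e-01  6.07371374e+01]
```

View pics/v5.png

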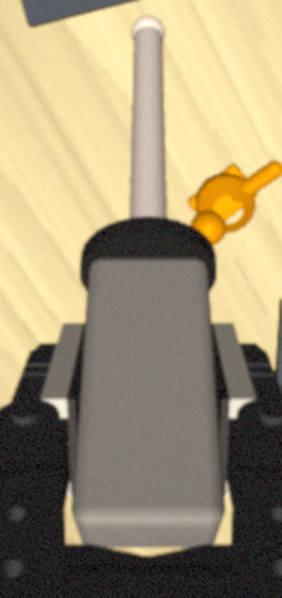

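```bash
python3 - <<'E'
from h import *
np.set_printoptions(precision=4,suppress=True)
tcp=np.array([.58099,.05618,.30378]);y=np.radians(60.737)
tx=np.array([np.cos(y),np.sin(y),0]);ty=np.array([np.sin(y),-np.cos(y),0]);
def pl(u,v):
    o,d=ray('w5',200+u/1.76-.3,80+v/1.76-.3); return o+d*((tcp-o)@ty)/(d@ty)
for f,(u,v) in dict(ball=(148,29),top=(149,529),coll=(148,262)).items():
    # ball/top lie in tool xz-plane; ill-posed if camera is in that plane
    o,d=ray('w5',200+u/1.76-.3,80+v/1.76-.3); r=o-tcp; print(f,'o',r@tx,r@ty,r[2],'d',d@tx,d@ty,d[2])
E
```

```text
ball o 0.0758726718312142 0.0008495163724352855 0.14246031251598806 d 0.010589841963174246 0.0005139008989715021 -1.051745574310392
top o 0.0758726718312142 0.0008495163724352855 0.14246031251598806 d -0.7443957074957628 0.0014790225244950344 -0.8139963191464832
coll o 0.0758726718312142 0.0008495163724352855 0.14246031251598806 d -0.3410307335912925 0.00022585961374465711 -0.9410184545463878
```

```bash
python3 - <<'E'
from h import *
p=proj('s5',[[.581,.056,.32],[.6,.13,.21]]);print(p)
x0,y0=int(p[:,0].mean()-45),int(p[:,1].mean()-38);print(x0,y0)
a=cv2.imread('pics/s5.png')[y0:y0+75,x0:x0+90]
cv2.imwrite('pics/v6.png',cv2.convertScaleAbs(cv2.resize(a,None,fx=8,fy=8,interpolation=cv2.INTER_CUBIC),alpha=1.8,beta=10))
E
```

```text
[[302.21161046 115.56477753]
 [334.82595849 166.39156896]]
273 102
```

View pics/v6.png

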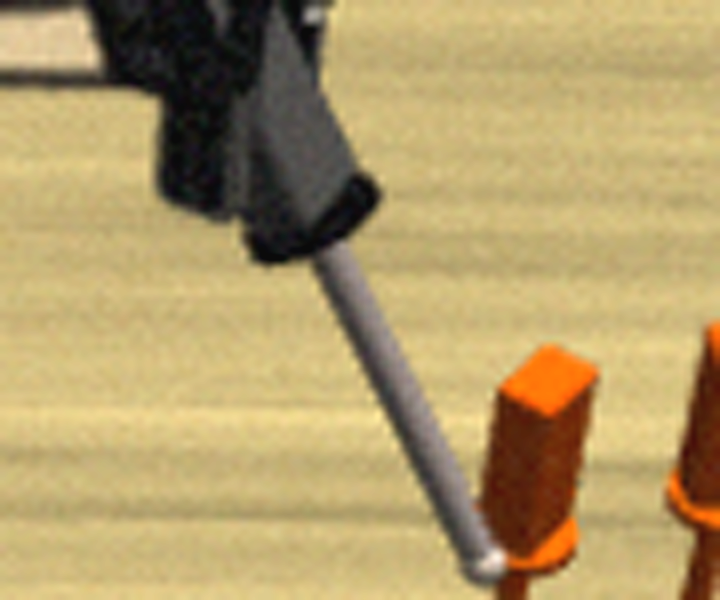

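```bash
cat > fit.py <<'E'
from h import *
from scipy.optimize import least_squares
np.set_printoptions(precision=4,suppress=True)
tcp=np.array([.58099,.05618,.30378]);y=np.radians(60.737)
tx=np.array([np.cos(y),np.sin(y),0]);ty=np.array([np.sin(y),-np.cos(y),0]);tz=np.array([0,0,1.])
ob=[('w5',-.1,200+148/1.76-.3,80+29/1.76-.3),('s5',-.1,273+487/8-.45,102+565/8-.45),('s5',0,273+328/8-.45,102+242/8-.45)]
def wand(p):
    ax=-np.sin(p[2])*tx+np.cos(p[2])*tz
    return tcp+p[0]*tx+p[3]*ty+p[1]*tz,ax
def res(p):
    O,ax=wand(p); r=[]
    for f,l,u,v in ob: r+=list((proj(f,O+l*ax)[0]-[u,v])/(2 if f[0]=='w' else .5))
    return np.array(r+[p[3]/.001])
s=least_squares(res,[.01,-.01,.6,0],x_scale=[.01,.01,.1,.001]);p=s.x;print(p,res(p))
O,ax=wand(p);k=(0.02-p[1])/np.cos(p[2]);print('dist along axis to tool z=.02:',k,'x there',p[0]-k*np.sin(p[2]))
th=p[2];t=(O-.106*ax-tcp);print('tip rel tcp',t,'in tool',t@tx,t[2])
E
python3 fit.py
```

```text
[ 0.0259 -0.0097  0.5604  0.0001] [-0.6977 -0.6512 -0.3763  1.8005 -0.3248 -1.6145  0.0914]
dist along axis to tool z=.02: 0.035085582514506726 x there 0.007230507395140855
tip rel tcp [ 0.0403  0.0717 -0.0995] in tool 0.0822248878095255 -0.09950307318107032
```

```bash
sed -i "s#^ob=\[#ob=[('w5',.065,200+149/1.76-.3,80+529/1.76-.3),#" fit.py; cat >> fit.py <<'E'
a=np.array([-.282,-.503,.817]);m=np.array([.6169,-.1905,.117])
for d in(.03,.0,-.066):
    g=m+d*a-t; print(d,'tcp goal',g,'shift/25mm from here',(g-tcp)/.025)
E
python3 fit.py
```

```text
[ 0.0244 -0.0085  0.5805  0.0008] [-0.3424 -1.5271 -0.1333 -0.8754 -0.1739  0.6212 -1.906  -2.7488  0.7995]
dist along axis to tool z=.02: 0.034074089828599954 x there 0.0057346359558014225
tip rel tcp [ 0.0411  0.0716 -0.0971] in tool 0.08255950764621839 -0.0971268104707955
0.03 tcp goal [ 0.5674 -0.2772  0.2386] shift/25mm from here [ -0.5442 -13.3361  -2.6057]
0.0 tcp goal [ 0.5758 -0.2621  0.2141] shift/25mm from here [ -0.2058 -12.7325  -3.5861]
-0.066 tcp goal [ 0.5945 -0.2289  0.1602] shift/25mm from here [  0.5387 -11.4046  -5.743 ]
```

Call:
{"name": "step_arm", "arguments": {"steps": [0, -0.1, -1.6, 0, 0, 0, -0.2, -3.2, 0, 0, 0, -0.3, -4.8, 0, 0, 0, -0.4, -6.4, 0, 0, 0, -0.5, -8, 0, 0, 0, -0.6, -9.6, 0, 0, 0, -0.7, -11.2, 0, 0, 0, -0.77, -12.8, -0.5, 0, 0, -0.77, -13.74, -1.2, 0, 0, -0.77, -13.74, -1.9, 0]}}

```text
time_s: 8.15
tcp_pos: [0.562, -0.2894, 0.255]
tcp_rot: [180.0, 0.1, 60.6]
contact_force: [1.2, 1.2, -2.3]
opening: 0.0274
```

Call:
{"name": "step_arm", "arguments": {"steps": [0, 0, 0, 0, 0, 0, 0, 0, 0, 0, 0, 0, 0, 0, 0, 0, 0, 0, 0, 0, 0, 0, 0, 0, 0, 0, 0, 0, 0, 0, 0, 0, 0, 0, 0, 0, 0, 0, 0, 0, 0, 0, 0, 0, 0, 0, 0, 0, 0, 0]}}

```text
time_s: 8.98
tcp_pos: [0.5624, -0.2843, 0.2569]
tcp_rot: [180.0, 0.0, 60.8]
contact_force: [0.8, -0.2, -1.1]
opening: 0.0276
```

```bash
python3 - <<'E'
from h import *
np.set_printoptions(precision=4,suppress=True)
o=env.get_obs();print(o['contact_force'],o['opening'],o['tcp_pos'],o['tcp_rot'],o['time_s'])
w=shot('wrist','w7');s=shot('scene','s7')
t=o['tcp_pos']+np.array([.0407,.0717,-.0985]);m=[.6169,-.1905,.117];print('tip',t)
pw=proj('w7',[t,m]);ps=proj('s7',[t,m]);print(pw,ps)
def c(im,p,w,h,k):
    x,y=int(p[0]-w/2),max(0,int(p[1]-h/2));print(x,y,k); return cv2.resize(im[y:y+h,x:x+w],(int(w*k),int(h*k)),interpolation=cv2.INTER_CUBIC)
cv2.imwrite('pics/v7.png',cv2.convertScaleAbs(np.hstack([c(w,pw.mean(0),100,125,4),c(s,ps.mean(0)+[5,-5],80,100,5)]),alpha=1.4,beta=8))
E
```

```text
[ 0.7674 -0.161  -1.0888] 0.027588921380651596 [ 0.5624 -0.2843  0.2569] [179.9912   0.0014  60.8409] 8.9833
tip [ 0.6031 -0.2126  0.1584]
[[283.1335  89.7434]
 [284.9322  53.4683]] [[174.1377 182.0615]
 [186.1038 199.8975]]
234 9 4
145 135 5
```

View pics/v7.png

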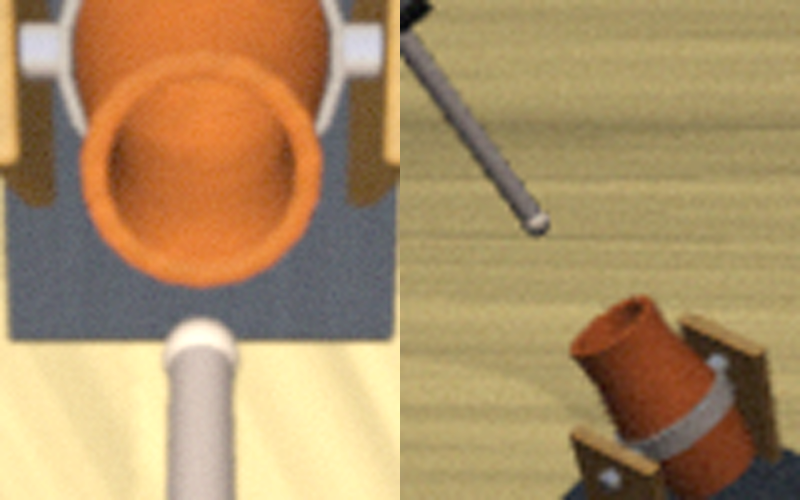

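```bash
python3 - <<'E'
from h import *
np.set_printoptions(precision=4,suppress=True)
W=lambda x,y:('w7',234+x/4-.4,9+y/4-.4);S=lambda x,y:('s7',145+(x-400)/5-.4,135+y/5-.4)
b,e1=tri(W(202,356),S(539,222));m,e2=tri(W(202,170),S(612,326));print(b,e1,m,e2)
a=np.array([-.282,-.503,.817]);d=b-m;l=d@a;print('ball centre rel mouth: along',l,'perp',d-l*a)
lean=np.array([-.489,-.872,0]);hin=np.array([.872,-.489,0]);nrm=np.cross(a,hin)
print('hinge-dir',(d@hin),'in-plane perp',d@nrm,nrm)
E
```

```text
[ 0.601  -0.2164  0.1653] [0.0007835154998259288, 0.0007835154998259858] [ 0.617  -0.1886  0.1174] [0.00024719576611838945, 0.0002471957661183938]
ball centre rel mouth: along 0.05764182817086437 perp [0.0002 0.0012 0.0008]
hinge-dir -0.00042791675680046244 in-plane perp 0.0014200758680719412 [0.3995 0.7124 0.5765]
```

Call:
{"name": "step_arm", "arguments": {"steps": [0, 0.11, 0.19, -0.31, 0, 0, 0.21, 0.38, -0.63, 0, 0, 0.32, 0.57, -0.94, 0, 0, 0.42, 0.76, -1.25, 0, 0, 0.53, 0.94, -1.57, 0, 0, 0.63, 1.13, -1.88, 0, 0, 0.74, 1.32, -2.2, 0, 0, 0.84, 1.51, -2.51, 0, 0, 0.92, 1.65, -2.74, 0, 0, 0.92, 1.65, -2.74, 0]}}

```text
time_s: 9.92
tcp_pos: [0.5848, -0.2418, 0.1863]
tcp_rot: [-179.8, -0.0, 60.9]
contact_force: [0.1, -0.2, -1.6]
opening: 0.0275
```

Call:
{"name": "step_arm", "arguments": {"steps": [0, 0.08, 0.14, -0.24, 0, 0, 0.16, 0.28, -0.47, 0, 0, 0.24, 0.42, -0.71, 0, 0, 0.32, 0.56, -0.94, 0, 0, 0.4, 0.7, -1.16, 0, 0, 0.4, 0.7, -1.16, 0, 0, 0.4, 0.7, -1.16, 0, 0, 0.4, 0.7, -1.16, 0, 0, 0.4, 0.7, -1.16, 0, 0, 0.4, 0.7, -1.16, 0]}}

```text
time_s: 10.75
tcp_pos: [0.5956, -0.226, 0.1598]
tcp_rot: [179.9, 0.0, 60.8]
contact_force: [-0.0, 0.2, -0.9]
opening: 0.0277
```

Call:
{"name": "step_arm", "arguments": {"steps": [0, 0, 0, 0, 0, 0, 0, 0, 0, 0, 0, 0, 0, 0, 0, 0, 0, 0, 0, 0, 0, 0, 0, 0, 0, 0, 0, 0, 0, 0, 0, 0, 0, 0, 0, 0, 0, 0, 0, 0, 0, 0, 0, 0, 0, 0, 0, 0, 0, 0]}}

```text
time_s: 11.58
tcp_pos: [0.5953, -0.2256, 0.1593]
tcp_rot: [-180.0, -0.0, 60.8]
contact_force: [0.0, 0.1, -0.7]
opening: 0.0275
```

```bash
python3 - <<'E'
from h import *
o=env.get_obs();print(o['contact_force'],o['wrist_torque'],o['tcp_pos'],o['opening'],o['time_s'])
shot('wrist','w8');shot('scene','s8')
E
```

```text
[ 0.02739802  0.12286387 -0.68588544] [-0.0461386   0.01307447 -0.02377008] [ 0.59534469 -0.22561692  0.15930919] 0.02745211208378146 11.5833
```

Call:
{"name": "step_arm", "arguments": {"steps": [0, 0.03, 0.06, -0.1, 0, 0, 0.03, 0.06, -0.1, 0, 0, 0.03, 0.06, -0.1, 0, 0, 0.03, 0.06, -0.1, 0, 0, 0.03, 0.06, -0.1, 0, 0, 0.03, 0.06, -0.1, 0, 0, 0.03, 0.06, -0.1, 0, 0, 0.03, 0.06, -0.1, 0, 0, 0.03, 0.06, -0.1, 0, 0, 0.03, 0.06, -0.1, 0]}}

```text
time_s: 12.52
tcp_pos: [0.5961, -0.2242, 0.1568]
tcp_rot: [180.0, -0.0, 60.8]
contact_force: [0.2, -0.5, -1.9]
opening: 0.0278
```

Call:
{"name": "step_arm", "arguments": {"steps": [0, -0.11, -0.19, 0.31, 0, 0, -0.21, -0.38, 0.63, 0, 0, -0.32, -0.57, 0.94, 0, 0, -0.42, -0.76, 1.25, 0, 0, -0.53, -0.94, 1.57, 0, 0, -0.63, -1.13, 1.88, 0, 0, -0.74, -1.32, 2.2, 0, 0, -0.84, -1.51, 2.51, 0, 0, -0.95, -1.7, 2.82, 0, 0, -1.06, -1.89, 3.14, 0]}}

```text
time_s: 13.35
tcp_pos: [0.5693, -0.2719, 0.2361]
tcp_rot: [180.0, 0.0, 60.8]
contact_force: [0.3, 0.3, -0.4]
opening: 0.0277
```

Call:
{"name": "step_arm", "arguments": {"steps": [0, -0.15, -0.3, 0.5, 0, 0, -0.3, -0.55, 1, 0, 0, -0.3, -0.5, 2, 0, 0, -0.3, -0.5, 3, 0, 0, 0, 1.5, 3, 0, 0, 0, 3, 3, 0, 0, 0, 4.5, 3, 0, 0, 0, 6, 3, 0, 0, 0, 7.5, 3, 0, 0, 0, 7.5, 3, 0]}}

```text
time_s: 14.18
tcp_pos: [0.569, -0.0784, 0.3118]
tcp_rot: [-179.9, -0.2, 61.2]
contact_force: [-0.1, 0.1, -1.0]
opening: 0.028
```

Call:
{"name": "step_arm", "arguments": {"steps": [0, 0.1, 1.2, 0, 0.5, 0, 0.2, 2.4, 0, 1, 0, 0.3, 3.6, 0, 1.5, 0, 0.4, 4.8, 0, 2.13, 0, 0.5, 6, 0, 2.13, 0, 0.54, 7, -0.5, 2.13, 0, 0.54, 7.18, -1.2, 2.13, 0, 0.54, 7.18, -1.8, 2.13, 0, 0.54, 7.18, -2.2, 2.13, 0, 0.54, 7.18, -2.2, 2.13]}}

```text
time_s: 15.02
tcp_pos: [0.5817, 0.095, 0.2532]
tcp_rot: [-179.8, 0.1, 73.6]
contact_force: [-0.4, -1.4, -1.2]
opening: 0.028
```

```bash
python3 - <<'E'
from h import *
o=env.get_obs();print(o['tcp_pos'],o['tcp_rot'],o['q'][5])
w=shot('wrist','w9');s=shot('scene','s9')
cv2.imwrite('pics/v9.png',cv2.convertScaleAbs(np.hstack([cv2.resize(w[40:390,190:390],(340,595)),cv2.resize(s[90:230,280:385],(446,595),interpolation=cv2.INTER_CUBIC)]),alpha=1.4,beta=8))
E
```

```text
[0.58174455 0.09503702 0.25316604] [-1.79768078e+02  9.53432512e-02  7.36070530e+01] 109.39573514269824
```

Call:
{"name": "step_arm", "arguments": {"steps": [0, 0, 0, 0, 0, 0, 0, 0, 0, 0, 0, 0, 0, 0, 0, 0, 0, 0, 0, 0, 0, 0, 0, 0, 0, 0, 0, 0, 0, 0, 0, 0, 0, 0, 0, 0, 0, 0, 0, 0, 0, 0, 0, 0, 0, 0, 0, 0, 0, 0]}}

```text
time_s: 15.95
tcp_pos: [0.5831, 0.0957, 0.2552]
tcp_rot: [-180.0, 0.0, 73.6]
contact_force: [-0.3, -0.5, -1.9]
opening: 0.0276
```

```bash
python3 - <<'E'
from h import *
np.set_printoptions(precision=4,suppress=True)
o=env.get_obs();print(o['tcp_pos'],o['tcp_rot'],o['time_s'])
w=shot('wrist','w10').astype(np.float32);a=cv2.imread('pics/w5.png').astype(np.float32)
for n,(x,y,ww,hh) in dict(ball=(272,84,26,40),collar=(245,200,80,50),top=(240,360,90,40)).items():
    r=cv2.matchTemplate(w[y-15:y+hh+15,x-15:x+ww+15],a[y:y+hh,x:x+ww],cv2.TM_CCOEFF_NORMED);m=cv2.minMaxLoc(r);print(n,m[1],m[3][0]-15,m[3][1]-15)
E
```

```text
[0.5831 0.0957 0.2552] [-179.9914    0.0018   73.6211] 15.95
ball 0.4963330924510956 15 -1
collar 0.8867042064666748 0 0
top 0.9671832919120789 0 0
```

Call:
{"name": "step_arm", "arguments": {"steps": [0, 0.04, 0.17, -0.28, 0, 0, 0.08, 0.35, -0.56, 0, 0, 0.12, 0.52, -0.84, 0, 0, 0.16, 0.69, -1.12, 0, 0, 0.2, 0.86, -1.4, 0, 0, 0.24, 1.03, -1.68, 0, 0, 0.28, 1.2, -1.96, 0, 0, 0.32, 1.38, -2.24, 0, 0, 0.35, 1.55, -2.52, 0, 0, 0.35, 1.55, -2.52, 0]}}

```text
time_s: 16.83
tcp_pos: [0.5908, 0.1351, 0.1902]
tcp_rot: [-179.8, 0.0, 73.7]
contact_force: [-0.8, -0.4, -1.6]
opening: 0.0275
```

Call:
{"name": "step_arm", "arguments": {"steps": [0, 0.08, 0.27, 0, 0, 0, 0.16, 0.55, 0, 0, 0, 0.24, 0.83, 0, 0, 0, 0.32, 1.1, 0, 0, 0, 0.4, 1.38, 0, 0, 0, 0.47, 1.66, 0, 0, 0, 0.55, 1.93, 0, 0, 0, 0.62, 2.2, 0, 0, 0, 0.68, 2.4, 0, 0, 0, 0.68, 2.4, 0, 0]}}

```text
time_s: 17.67
tcp_pos: [0.6093, 0.1957, 0.1924]
tcp_rot: [180.0, -0.1, 73.7]
contact_force: [0.8, -1.4, -1.0]
opening: 0.0277
```

Call:
{"name": "step_arm", "arguments": {"steps": [0, 0, 0, 0, 0, 0, 0, 0, 0, 0, 0, 0.01, 0.04, 0, 0, 0, 0.02, 0.08, 0, 0, 0, 0.03, 0.12, 0, 0, 0, 0.03, 0.12, 0, 0, 0, 0.03, 0.12, 0, 0, 0, 0.03, 0.12, 0, 0, 0, 0.03, 0.12, 0, 0, 0, 0.03, 0.12, 0, 0]}}

```text
time_s: 18.5
tcp_pos: [0.6095, 0.1971, 0.1923]
tcp_rot: [-180.0, 0.0, 73.6]
contact_force: [-0.6, -3.3, 0.2]
opening: 0.0282
```

```bash
python3 - <<'E'
from h import *
np.set_printoptions(precision=4,suppress=True)
o=env.get_obs();print(o['contact_force'],o['wrist_torque'],o['tcp_pos'])
w=shot('wrist','w11');s=shot('scene','s11')
cv2.imwrite('pics/v11.png',cv2.convertScaleAbs(np.hstack([cv2.resize(w[70:420,180:380],(340,595)),cv2.resize(s[110:215,310:390],(453,595),interpolation=cv2.INTER_CUBIC)]),alpha=1.4,beta=8))
E
```

```text
[-0.5598 -3.2656  0.1572] [-0.9704  0.334  -0.036 ] [0.6095 0.1971 0.1923]
```

View pics/v11.png

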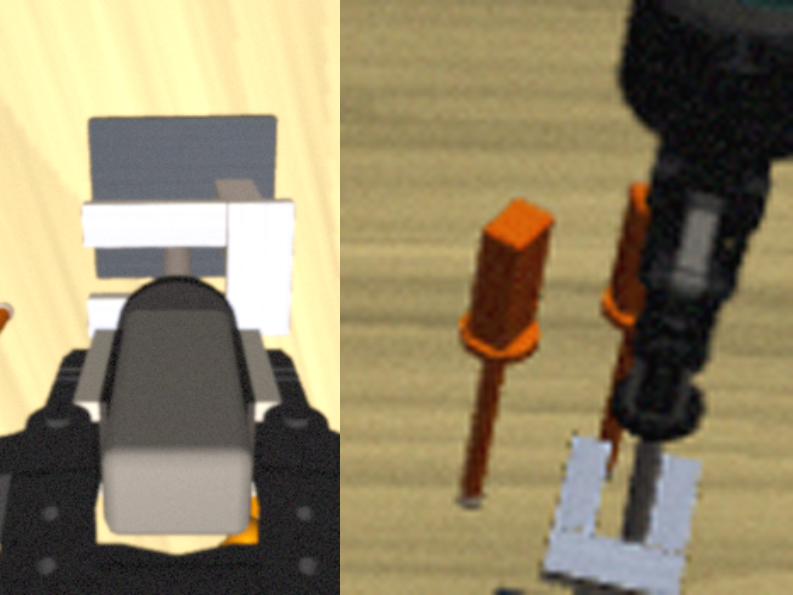

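```bash
python3 - <<'E'
from h import *
from scipy.optimize import least_squares
np.set_printoptions(precision=4,suppress=True)
tcp=np.array([.6095,.1971,.1923]);y=np.radians(73.6);tx=np.array([np.cos(y),np.sin(y),0]);tz=np.array([0,0,1.])
V=lambda v:70+v/1.7-.3
ob=[(.010,.065,V(449)),(-.010,.065,V(531)),(.010,.005,V(308)),(.017,.0025,V(278))]
def pt(p,a,l):
    ax=-np.sin(p[2])*tx+np.cos(p[2])*tz; s=np.cos(p[2])*tx+np.sin(p[2])*tz
    return tcp+p[0]*tx+p[1]*tz+a*s+l*ax
f=lambda p:[proj('w11',pt(p,a,l))[0,1]-v for a,l,v in ob]
r=least_squares(f,[0,-.014,0],x_scale=[.01,.01,.1]);print(r.x,r.fun)
E
```

```text
[-0.0017 -0.0203  0.0532] [-0.0896  0.1414 -1.0256  0.9603]
```

Call:
{"name": "step_arm", "arguments": {"steps": [0, 0.02, 0.08, 0, 0, 0, 0.04, 0.16, 0, 0, 0, 0.04, 0.16, 0, 0, 0, 0.04, 0.16, 0, 0, 0, 0, 0, 0, 0, 0, -0.02, -0.06, -0.5, 0, 0, -0.02, -0.06, -0.9, 0, 0, -0.02, -0.06, -1.3, 0, 0, -0.02, -0.06, -1.6, 0, 0, -0.02, -0.06, -1.6, 0]}}

```text
time_s: 19.43
tcp_pos: [0.6069, 0.1956, 0.1489]
tcp_rot: [-179.7, 0.1, 73.6]
contact_force: [-0.6, -0.3, -1.4]
opening: 0.0279
```

Call:
{"name": "step_arm", "arguments": {"steps": [0, 0, 0, 0, 0, 0, 0, 0, -0.04, 0, 0, 0, 0, -0.08, 0, 0, 0, 0, -0.12, 0, 0, 0, 0, -0.16, 0, 0, 0, 0, -0.2, 0, 0, 0, 0, -0.24, 0, 0, 0, 0, -0.24, 0, 0, 0, 0, -0.24, 0, 0, 0, 0, -0.24, 0]}}

```text
time_s: 20.27
tcp_pos: [0.6091, 0.1959, 0.1464]
tcp_rot: [180.0, -0.0, 73.6]
contact_force: [-0.0, -0.8, -1.7]
opening: 0.0277
```

Call:
{"name": "step_arm", "arguments": {"steps": [0, 0, 0, -0.03, 0, 0, 0, 0, -0.06, 0, 0, 0, 0, -0.09, 0, 0, 0, 0, -0.12, 0, 0, 0, 0, -0.12, 0, 0, 0, 0, -0.12, 0, 0, 0, 0, -0.12, 0, 0, 0, 0, -0.12, 0, 0, 0, 0, -0.12, 0, 0, 0, 0, -0.12, 0]}}

```text
time_s: 21.1
tcp_pos: [0.6091, 0.1959, 0.1433]
tcp_rot: [180.0, -0.0, 73.6]
contact_force: [-0.3, 1.4, -1.8]
opening: 0.0278
```

Call:
{"name": "step_arm", "arguments": {"steps": [0, 0, 0, -0.04, 0, 0, 0, 0, -0.08, 0, 0, 0, 0, -0.12, 0, 0, 0, 0, -0.16, 0, 0, 0, 0, -0.16, 0, 0, 0, 0, -0.16, 0, 0, 0, 0, -0.16, 0, 0, 0, 0, -0.16, 0, 0, 0, 0, -0.16, 0, 0, 0, 0, -0.16, 0]}}

```text
time_s: 21.93
tcp_pos: [0.6091, 0.1959, 0.1395]
tcp_rot: [180.0, -0.0, 73.6]
contact_force: [-1.2, -0.7, 1.5]
opening: 0.0277
```

Call:
{"name": "step_arm", "arguments": {"steps": [0, 0, 0, -0.04, 0, 0, 0, 0, -0.06, 0, 0, 0, 0, -0.06, 0, 0.5, 0, 0, -0.04, 0, 0.7, 0, 0, -0.04, 0, 1, 0, 0, -0.04, 0, 1, 0, 0, -0.04, 0, 1, 0, 0, -0.04, 0, 1, 0, 0, -0.04, 0, 1, 0, 0, -0.04, 0]}}

```text
time_s: 22.77
tcp_pos: [0.6091, 0.1958, 0.1381]
tcp_rot: [-180.0, 0.0, 73.6]
contact_force: [0.3, -0.6, 0.7]
opening: 0.0853
```

Call:
{"name": "step_arm", "arguments": {"steps": [1, 0, 0, 0, 0, 1, 0, 0, 0.5, 0, 1, 0, 0, 1, 0, 1, 0, 0, 1.8, 0, 1, 0, 0, 2.8, 0, 1, 0, 0, 3.8, 0, 1, 0, 0, 4.8, 0, 1, 0, -1, 5.7, 0, 1, 0, -1.7, 5.7, 0, 1, 0, -1.7, 5.7, 0]}}

```text
time_s: 23.6
tcp_pos: [0.611, 0.1513, 0.2855]
tcp_rot: [179.6, -0.1, 73.5]
contact_force: [-0.4, -0.4, 0.5]
opening: 0.0859
```

```bash
python3 - <<'E'
from h import *
o=env.get_obs();print(o['contact_force'],o['tcp_pos'],o['tcp_rot'],o['opening'],o['time_s'])
w=shot('wrist','w12b');s=shot('scene','s12');t=shot('top','t12');w1=cv2.imread('pics/w2.png')
def c(im,x,y,w,h,W,H): return cv2.resize(im[y:y+h,x:x+w],(W,H),interpolation=cv2.INTER_CUBIC)
cv2.imwrite('pics/v12.png',cv2.convertScaleAbs(np.vstack([np.hstack([c(w,180,60,200,150,400,300),c(s,325,145,100,75,400,300)]),np.hstack([c(s,80,170,240,150,400,300),c(cv2.imread('pics/scene0.png'),80,170,240,150,400,300)])]),alpha=1.5,beta=8))
E
```

```text
[-0.35087488 -0.35163906  0.54434152] [0.61099184 0.15129048 0.28553467] [ 1.79601044e+02 -9.67275999e-02  7.34784366e+01] 0.08593934369553945 23.6
```

```bash
python3 - <<'E'
from h import *
np.set_printoptions(precision=3,suppress=True)
def mt(a,b,x,y,w,h,m=12):
    A=cv2.resize(cv2.imread(f'pics/{a}.png')[y:y+h,x:x+w],None,fx=4,fy=4,interpolation=3);B=cv2.resize(cv2.imread(f'pics/{b}.png')[y-m:y+h+m,x-m:x+w+m],None,fx=4,fy=4,interpolation=3)
    r=cv2.minMaxLoc(cv2.matchTemplate(B,A,5)); return round(r[1],3),r[3][0]/4-m,r[3][1]/4-m
# settle pictures anew
shot('scene','s13');shot('top','t13');shot('wrist','w13');o=env.get_obs();print(o['tcp_pos'],o['time_s'])
for n,b in dict(wand=(353,170,26,34),jar=(176,192,38,38),bell=(98,208,36,46),lantern=(245,246,42,66),whistle=(261,208,22,32),top=(418,237,26,26)).items(): print(n,mt('scene0','s13',*b))
for n,b in dict(jar=(325,205,44,40),bell=(400,208,38,38),lantern=(264,136,36,46),whistle=(264,210,20,32),top=(118,180,24,22)).items(): print('topcam',n,mt('top0','t13',*b))
# wrist: predicted handle top / collar for an upright wand at seat vs grey/black blob, yaw free
im=cv2.imread('pics/w13.png').astype(int);p=proj('w13',[[.609,.196,.19],[.609,.196,.1275]]);print('pred top,collar',p)
x,y=p[0].astype(int);print('px at pred top',im[y,x]);
ok=(np.abs(im-im[y,x]).max(2)<30).astype(np.uint8);n,L,st,ce=cv2.connectedComponentsWithStats(ok);k=L[y,x];print('blob',st[k],ce[k], atz('w13',*ce[k],.19))
E
```

```text
[0.609 0.154 0.28 ] 23.9
wand (0.949, 0.0, 0.0)
jar (0.993, 0.0, 0.0)
bell (0.994, 0.0, 0.0)
lantern (0.995, 0.0, 0.0)
whistle (0.994, 0.0, 0.0)
top (0.994, 0.0, 0.0)
topcam jar (0.999, 0.0, 0.0)
topcam bell (0.999, 0.0, 0.0)
topcam lantern (0.999, 0.0, 0.0)
topcam whistle (0.999, 0.0, 0.0)
topcam top (0.183, 12.0, -12.0)
pred top,collar [[264.958 157.446]
 [268.828 145.908]]
px at pred top [113 122 129]
blob [ 231  129   63   46 1182] [265.328 158.123] [0.609 0.196 0.19 ]
```

```bash
python3 -c "
from bench import order; print(order.finish_job())"
```

```text
the job is handed in; nothing more can be done
None
```

The wand was dipped in the leaning jar, drawn out and hung back in its fork stand, and the job is handed in at about 24 s. No verdict was reported, so what follows is my own checking.

**What I did:**
- The tool can only point down, so I gripped the grey wand's handle and tilted it inside the grip. I pressed its rod against one prong until it leaned about 0.58 rad. The jar's lean measured about 0.61 rad.
- I turned it in line with the jar and lowered it along the jar's axis. The tip came to about 12 mm above the bottom, then about 9 mm. I held it for about 1.7 s in all and felt no contact.
- I drew it out along the same axis and set it upright against the other prong. Then I lowered it until the collar touched the prongs and let go.

**Last checks:**
- **Wand:** in the wrist image the handle top is within about 1 pixel (roughly 0.5 mm) of where an upright, seated wand should be. The scene camera shows it at its starting spot.
- **Jar and souvenirs:** image matching found no pixel shift for the jar or any of the four souvenirs in the scene view.
- **Check that failed:** the overhead match for the spinning top did not work (score 0.18). The arm probably hid it, so only the scene view confirms that one.
- **Not viewed:** my last picture was refused by the 12-picture limit, so these final checks are numerical only.
- **Disagreement:** one wrist-image fit suggested the wand had slipped about 6 mm lower in the grip. The collar touched down at almost the same height as at the first grasp, so I take the slip as fit error.

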